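# Ball the lamp's swivel base and hold its offset arm level above it

## Task

Reassemble the desk lamp's swivel: the base on the desk has three round wells, one of which already has its steel ball; put the two balls from the wooden tray into the empty wells, one per well. Then pick up the cast swivel arm by its balance point and finish holding it in the gripper, level, right way up, with its round plate centred over the base and a few centimetres clear of the balls; do not set it down or let go. Leave the calculator, pen cup, notebook and eraser where they are.

Things in the scene. Friction and masses are not known exactly. Their poses are not given: they have to be found in the camera images.
- lamp_base: lamp base: grey square block 130 x 130 x 22 mm high, fixed to the desk at any yaw. Origin: centre of its underside, on the desk, z up. Three round wells (29 mm wide, 10 mm deep, flat floor) in its top, evenly spaced on a circle of 40 mm radius about its centre.
- well0 (a point): well 0 of the lamp base: where the centre of a 22 mm ball lies when seated in the middle of this well, 1 mm above the base's top face (this well has a ball at the start)
- well1 (a point): well 1 of the lamp base: where the centre of a 22 mm ball lies when seated in the middle of this well, 1 mm above the base's top face (empty at the start)
- well2 (a point): well 2 of the lamp base: where the centre of a 22 mm ball lies when seated in the middle of this well, 1 mm above the base's top face (empty at the start)
- base_top (a point): centre of the lamp base's top face, 22 mm above the desk
- tray: dark wooden parts tray, fixed: 60 (x) x 140 (y) x 12 mm high. Origin: centre of its underside. Two pockets 21 mm wide and 3 mm deep lie at y = +40 and -40 mm; each holds one loose ball at the start, whose centre is 20 mm above the desk. The tray lies to one side of the base and the swivel arm to the other; which side is which varies.
- ball0_center (a point): centre of a plain steel ball, 22 mm diameter, 44 g; seated in well 0 of the lamp base at the start
- ball1_center (a point): centre of a plain steel ball, 22 mm diameter, 44 g; lying in a pocket of the tray at the start
- ball2_center (a point): centre of a plain steel ball, 22 mm diameter, 44 g; lying in a pocket of the tray at the start
- swivel: swivel arm: one rigid aluminium casting, 0.4 to 0.6 kg, loose, level on the desk. Origin: centre of the underside of its round plate (100 mm diameter, z 0 to 10 mm); z up, x along its bar. Hub on the plate: 36 mm diameter, z 10 to 30. Bar on the hub: 14 mm wide (y), z 30 to 48, from x = -18 to +240. Stud near the far end at x = 225: 22 mm diameter, z 0 to 52.
- balance (a point): the swivel arm's balance point: on the bar's centre line over the centre of mass, 63.5 mm from the plate's centre along the bar (x), 39 mm above the plate's underside, much nearer the plate than the middle of the bar. 'By its balance point' means gripped across the bar within 20 mm of it, measured along the bar. Below the bar there is 20 mm of free height above the plate.
- calculator: bystander: white desk calculator 150 x 130 x 26 mm, origin at its underside's centre
- pen_cup: bystander: white ceramic pen cup, 72 mm diameter, 95 mm high, origin at its underside's centre
- notebook: bystander: closed blue notebook 210 x 150 x 16 mm, origin at its underside's centre
- eraser: bystander: white eraser 38 x 18 x 12 mm, origin at its underside's centre
Not all that is in view belongs to the job. Of the things shaped like the tray, the wooden one is meant.

How it is judged (in metres and radians):
On the way, in this order (a step that is already met when the one before it is completed fails the run):
1. each of the three wells holds one ball (distance between any of ball0_center, ball1_center, ball2_center and well0 below 0.007 m and distance between any of ball0_center, ball1_center, ball2_center and well1 below 0.007 m and distance between any of ball0_center, ball1_center, ball2_center and well2 below 0.007 m), for 0.2 s.
2. the swivel arm is lifted off the desk by its balance point (height (world z) of swivel above 0.03 m and contact force between the fingers and swivel above 1 N and x of the grasp point in the frame of swivel between 0.0435 and 0.0835 m), for 0.2 s.
At the end, for the whole second after the job is handed in: One ball per well (within 7 mm of its seat). Fingers hold the arm still within 20 mm of its balance point along the bar, right way up, level within 0.1 rad, plate centred over the base within 15 mm, its underside 22 to 112 mm above the base's top, touching nothing else (all of step 1 and contact force between the fingers and swivel above 1 N and x of the grasp point in the frame of swivel between 0.0435 and 0.0835 m and horizontal distance between swivel and base_top below 0.015 m and z of swivel in the frame of base_top between 0.022 and 0.112 m and angle between swivel's own z axis and vertical below 0.1 rad and linear speed of swivel below 0.02 m/s and angular speed of swivel below 0.1 rad/s and contact force between swivel and lamp_base below 0.05 N and contact force between swivel and tray below 0.05 N and contact force between swivel and calculator below 0.05 N and contact force between swivel and pen_cup below 0.05 N and contact force between swivel and notebook below 0.05 N and contact force between swivel and eraser below 0.05 N); the arm keeps its last pose, push and grip.
It fails at once if the calculator is pushed or knocked more than 30 mm (distance of calculator from where it was at the start of the episode above 0.03 m).
It fails at once if the pen cup is pushed or knocked more than 30 mm (distance of pen_cup from where it was at the start of the episode above 0.03 m).
It fails at once if the notebook is pushed or knocked more than 30 mm (distance of notebook from where it was at the start of the episode above 0.03 m).
It fails at once if the eraser is pushed or knocked more than 30 mm (distance of eraser from where it was at the start of the episode above 0.03 m).
It also fails if it takes over 69 s, if anything falls off the work surface, if the arm or the gripper's body presses on something with over 40 N, if the wrist force passes 120 N, or if a joint passes its speed limit or range.

## Robot

A 6-joint arm with a two-finger parallel gripper is mounted at the origin on the work surface. World frame = base frame: x ahead of the robot, y to its left, z up, the work surface at z = 0. Lengths are in m, angles in degrees, forces in N, time in s.
With the tool pointing down it reaches from about 0.375 to 0.9 m from the base axis. Payload 3.1 kg.
Tool frame: the origin (TCP) lies midway between the tips of the shut fingers; the grasp point (between the pads) lies bot.hold_point_z behind it (bot.hold_point_z is the distance from the TCP to the grasp point, in m); z points along the fingers, y is the direction in which the jaws open and shut (so a half turn about z gives the same grasp; the last joint's range is limited). The gripper opens to 87 mm and grips with 3 to 60 N. Pads are 19 mm wide; open, the fingers measure 117 mm over their backs; the gripper's body (75 mm by 190 mm) begins 51 mm behind the grasp point.
Start: joints at [62.424, 30.224, 82.088, -0, 67.689, -10.227], TCP at [0.186, 0.597, 0.223] pointing down, gripper open.
Joint ranges: [-176.69, 176.69], [-43.24, 126.21], [12.49, 139.97], [-82, 262], [0, 151.66], [-163.58, 163.58]. Speed limits (degrees/s): [159.86, 159.86, 180, 180, 180, 180].

## Interface

Orientations are given as a 3x3 rotation matrix whose columns are the frame's x, y, z axes.
In Python, from rig import bot, vision, order gives the robot as it stands. The module is installed in compiled form; this text tells all that it offers.
- The arm moves only by the tool move_arm, never from a script. Its argument "moves" is a list of rows, each an object of numbers: "hand": the finger opening in mm, from 0 to 87; "x", "y", "z": the shift along the tool's x, y, z in units of 25 mm (1.0 is 25 mm); "wx", "wy", "wz": the turn, a rotation vector about the tool's x, y, z in degrees. In form: [{"hand": .., "x": .., "y": .., "z": .., "wx": .., "wy": .., "wz": ..}, ...]. A call has 1 to 20 rows; each row shifts and turns the commanded pose from where the row before left it, along the tool's axes as they then stand; what a row does not reach is not made up. A row lasts 1/10 s, in which the tool goes at most 50 mm and 8.59 degrees, less where a joint would pass 70% of its speed; a pose out of reach is approached as far as the arm can. A call is refused whole if a number of a shift passes 1 or a number of a turn 8.59, either way. A call with a gripper value outside its range is refused whole. The fingers move at their own pace and stop on an object; the grip force is fixed at half the most. Time passes only in rows, so rows that do not move let the fingers close. It gives the time, the measured TCP pose, the force and the opening at its end, in the units of the state.
- bot.read_state(): the state, without advancing time (a new reading comes with each control period).
- vision.capture(name): name is "scene" or "top"; returns a dict with "image" (400x640x3 uint8, red, green, blue), "z_map" (400x640 float32, m along the optical axis (not along the pixel's ray), 0 where there is no reading), "fx", "fy", "cx", "cy" (pixels), "k1" (the pictures are not rectified: a ray, as slopes to the right and down, at radius r is drawn at 1 + k1 r^2 times it, then the intrinsics apply), "pose" (4x4, takes a point from camera to world coordinates). Camera axes: x right, y down, z forward; pixel columns grow to the right and rows downward; lengths in m; the calibration is good to about 2 mm. A picture is of the moment at which its call begins.
- order.hand_in(): hands the job in, once; it reports no verdict.
The state is a dict: "time_s": time; "joint_positions": joint angles; "qvel": joint speeds; "tau": joint torques, N m; "position": TCP position; "tcp_rot": TCP orientation; "force": force on the tool from outside, world axes, zero at the start; "moment": the same for the moment, N m; "opening": opening from 0.0 (shut) to 1.0 (fully open).
Only numpy, scipy, OpenCV 4.12 (cv2) and the standard library are available. Lean on these libraries where they do the work, as an engineer would, in place of code of your own. Each camera call takes 0.05 s, during which the arm holds its last target.

## Working session

There is one attempt and no reset: what is moved stays moved. The work goes in short steps, Python scripts to look and compute and a tool call to move; the robot and the scene stay as the last step left them, time stands still between calls to the robot, and variables do not carry over. Pictures are saved under pics/ and viewed, and the job is handed in when it is done.

Besides the shell and the picture viewer there is one more tool, called after "Call:" as name(argument=value, ...), one argument or row to a line, values as JSON. move_arm: Moves the arm, as the interface text tells. Its arguments: {"type":"object","properties":{"moves":{"type":"array"}},"required":["moves"]}

```bash
mkdir -p pics; python3 - <<'E'
from rig import bot, vision, order
import cv2,numpy as np
s=bot.read_state();print(s['time_s'],s['position'],s['tcp_rot'],s['opening'],bot.hold_point_z)
for n in('scene','top'):
    c=vision.capture(n);np.savez(n+'0.npz',**c)
    cv2.imwrite(f'pics/{n}0.png',c['image'][:,:,::-1]);print(n,c['fx'],c['fy'],c['cx'],c['cy'],c['k1']);print(np.round(c['pose'],4))
E
```

```text
0.0 [0.18599868 0.59593103 0.22156859] [[-9.54516569e-01  2.98156324e-01 -9.62029787e-04]
 [ 2.98157668e-01  9.54514744e-01 -1.89977004e-03]
 [ 3.51843166e-04 -2.10019854e-03 -9.99997733e-01]] 0.9997093288790018 0.0187
scene 492.517137148517 492.517137148517 306.33783238783656 202.960808990199 -0.10549085971044284
[[ 0.7081  0.6054 -0.3635  1.1006]
 [ 0.706  -0.6166  0.3484 -0.5094]
 [-0.0132 -0.5033 -0.864   1.3026]
 [ 0.      0.      0.      1.    ]]
top 371.1620709934071 371.1620709934071 313.74984377959214 199.87722116239672 -0.07994053747485633
[[ 7.2000e-03 -9.9540e-01  9.5500e-02  4.4050e-01]
 [-1.0000e+00 -7.2000e-03  7.0000e-04  3.7000e-03]
 [-0.0000e+00 -9.5500e-02 -9.9540e-01  1.2027e+00]
 [ 0.0000e+00  0.0000e+00  0.0000e+00  1.0000e+00]]
```

View pics/top0.png

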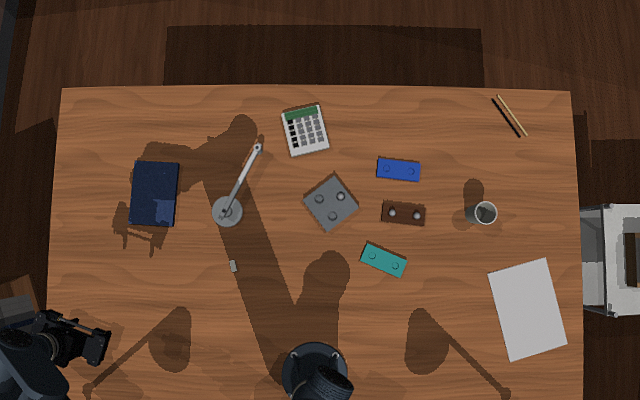

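View pics/scene0.png

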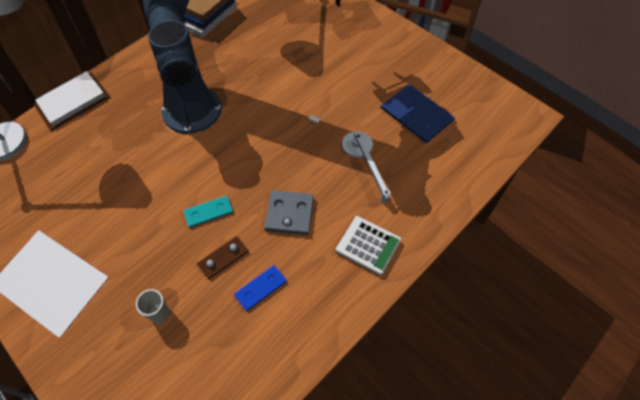

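The top view shows the base at about (331,203), with one ball at (341,196) and empty wells at (319,199) and (333,215). The wooden tray is at (404,212), and the swivel has its plate at (228,211) and stud at (258,147). I'll zoom in next.

```bash
cat > h.py <<'E'
import numpy as np,cv2
def load(n):
    return dict(np.load(n+'.npz'))
def K(c): return np.array([[c['fx'],0,c['cx']],[0,c['fy'],c['cy']],[0,0,1]],float),np.array([c['k1'],0,0,0],float)
def ray(c,uv):
    k,d=K(c)
    p=cv2.undistortPointsIter(np.array(uv,float).reshape(-1,1,2),k,d,None,None,(cv2.TERM_CRITERIA_COUNT,50,1e-9)) .reshape(-1,2)
    v=np.c_[p,np.ones(len(p))]@c['pose'][:3,:3].T
    return c['pose'][:3,3],v
def onz(c,uv,z):
    o,v=ray(c,uv); return o+v*((z-o[2])/v[:,2])[:,None]
def proj(c,P):
    k,d=K(c);T=np.linalg.inv(c['pose'])
    return cv2.projectPoints(np.array(P,float).reshape(-1,3),cv2.Rodrigues(T[:3,:3])[0],T[:3,3],k,d)[0].reshape(-1,2)
def tri(cs,uvs):
    A=np.zeros((3,3));b=np.zeros(3)
    for c,uv in zip(cs,uvs):
        o,v=ray(c,[uv]);v=v[0]/np.linalg.norm(v[0]);M=np.eye(3)-np.outer(v,v);A+=M;b+=M@o
    return np.linalg.solve(A,b)
E
python3 - <<'E'
from h import *
t=load('top0');s=load('scene0')
def crop(c,x,y,w,h,f): return cv2.resize(c['image'][y:y+h,x:x+w,::-1],None,fx=f,fy=f,interpolation=cv2.INTER_CUBIC)
cv2.imwrite('pics/ct.png',crop(t,290,160,150,80,5))
cv2.imwrite('pics/cs.png',crop(s,190,180,130,100,6))
cv2.imwrite('pics/cw.png',crop(t,200,130,80,110,5))
cv2.imwrite('pics/csw.png',crop(s,330,120,80,90,6))
for n,uv in dict(calc=(305,129),tray=(404,212),base=(331,203),cup=(485,212),plate=(228,211),stud=(258,147),eraser=(234,266),nb=(155,194)).items(): print(n,onz(t,[uv],0.02).round(3))
E
```

```text
calc [[0.787 0.035 0.02 ]]
tray [[ 0.517 -0.285  0.02 ]]
base [[ 0.544 -0.051  0.02 ]]
cup [[ 0.518 -0.552  0.02 ]]
plate [[0.516 0.279 0.02 ]]
stud [[0.726 0.187 0.02 ]]
eraser [[0.342 0.256 0.02 ]]
nb [[0.569 0.521 0.02 ]]
```

View pics/ct.png

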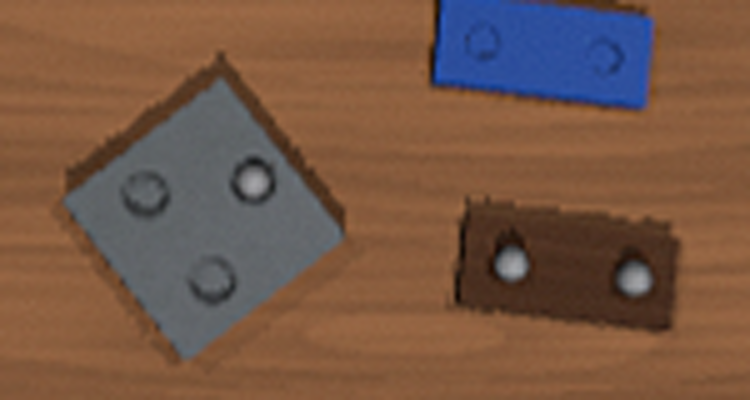

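View pics/cs.png

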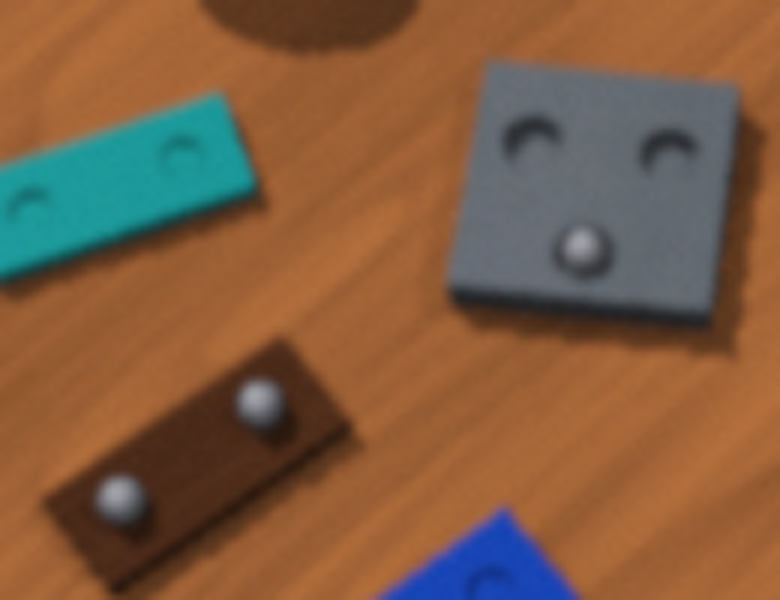

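View pics/cw.png

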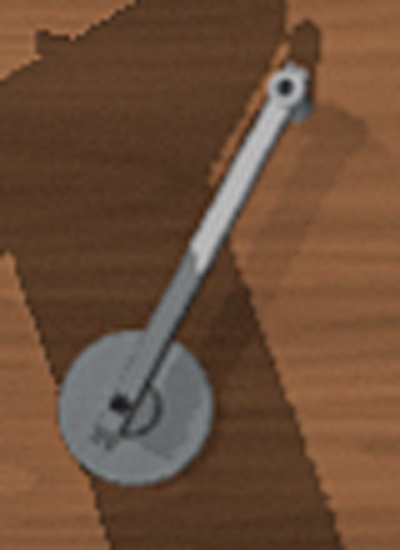

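View pics/csw.png

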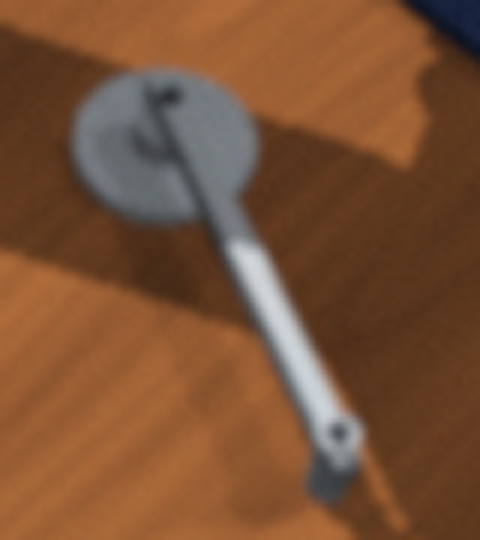

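The crops show both empty wells, the seated ball, the two tray balls and the swivel clearly. Next come the measurements.

```bash
cat > m.py <<'E'
from h import *
def hsv(c): return cv2.cvtColor(c['image'],cv2.COLOR_RGB2HSV).astype(int)
def big(m,x,y,w,h):
    r=np.zeros(m.shape,np.uint8); r[y:y+h,x:x+w]=m[y:y+h,x:x+w]*255
    cs,_=cv2.findContours(r,cv2.RETR_EXTERNAL,cv2.CHAIN_APPROX_NONE)
    return max(cs,key=cv2.contourArea)
def shape_center(poly3):  # min area rect in world xy
    r=cv2.minAreaRect((poly3[:,:2]*1000).astype(np.float32)); return r
E
python3 - <<'E'
from m import *
t=load('top0');s=load('scene0')
for n,c,roiB,roiT in(('top',t,(296,165,66,72),(378,195,52,34)),('scene',s,(258,185,62,60),(190,225,65,60))):
    H=hsv(c); im=c['image'].astype(int)
    grey=(H[...,1]<90)&(H[...,2]>55)
    k=big(grey,*roiB); P=onz(c,k.reshape(-1,2),.022)
    print(n,'base',shape_center(P))
    # trays: dark brown, hull
    # balls in tray
    m=grey.copy()
    r=np.zeros(m.shape,np.uint8);x,y,w,h=roiT;r[y:y+h,x:x+w]=m[y:y+h,x:x+w]*255
    nn,l,st,ce=cv2.connectedComponentsWithStats(r)
    for i in range(1,nn):
        if st[i,4]>10: print('ball',st[i],ce[i],onz(c,[ce[i]],.02).round(4))
t_b=[]
E
```

```text
top base ((543.757080078125, -48.28404998779297), (132.08282470703125, 132.17918395996094), 38.25978469848633)
ball [389 209   7   8  42] [392.         212.33333333] [[ 0.5156 -0.2463  0.02  ]]
ball [413 212   8   8  41] [416.6097561  215.41463415] [[ 0.5062 -0.3258  0.02  ]]
scene base ((543.4993896484375, -47.19835662841797), (132.74656677246094, 132.96060180664062), 38.025169372558594)
ball [229 243   9   8  56] [232.76785714 246.39285714] [[ 0.512  -0.2433  0.02  ]]
ball [206 259   9   8  56] [209.53571429 262.55357143] [[ 0.5031 -0.3234  0.02  ]]
```

```bash
python3 - <<'E'
from m import *
t=load('top0');s=load('scene0')
for n,c,roi in(('top',t,(376,192,56,40)),('scene',s,(190,225,65,60))):
    H=hsv(c); im=c['image'].astype(int)
    x,y,w,h=roi
    print(n, H[y+h//2,x:x+w:3].tolist())
    dark=(H[...,2]<95)
    k=big(dark,*roi); P=onz(c,k.reshape(-1,2),.012); r=shape_center(P); print(r)
    v=cv2.resize(c['image'][y:y+h,x:x+w,::-1],None,fx=10,fy=10,interpolation=cv2.INTER_NEAREST)
    cv2.imwrite(f'pics/tr_{n}.png',v)
E
```

```text
top [[12, 142, 140], [12, 141, 141], [11, 149, 53], [10, 139, 79], [9, 168, 44], [105, 4, 138], [105, 11, 135], [11, 152, 72], [12, 152, 69], [11, 150, 73], [12, 145, 72], [10, 150, 75], [12, 166, 69], [4, 38, 47], [10, 65, 47], [10, 142, 77], [10, 143, 73], [13, 141, 145], [12, 142, 147]]
((516.0866088867188, -283.584228515625), (141.84669494628906, 74.32307434082031), 83.6368179321289)
scene [[12, 167, 151], [12, 170, 156], [12, 168, 159], [12, 171, 164], [12, 169, 173], [12, 170, 168], [12, 171, 112], [10, 168, 76], [10, 170, 75], [10, 174, 72], [11, 169, 74], [10, 173, 75], [11, 170, 75], [10, 167, 78], [11, 178, 79], [10, 178, 70], [11, 176, 74], [11, 186, 48], [12, 167, 78], [12, 171, 100], [12, 171, 134], [12, 171, 155]]
((516.8878173828125, -284.9537658691406), (136.94834899902344, 68.60706329345703), 83.77180480957031)
```

View pics/tr_top.png

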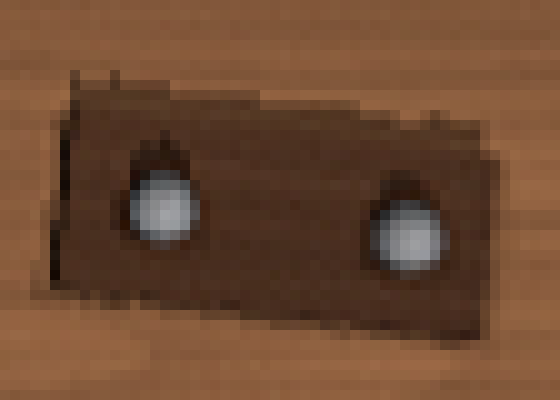

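View pics/tr_scene.png

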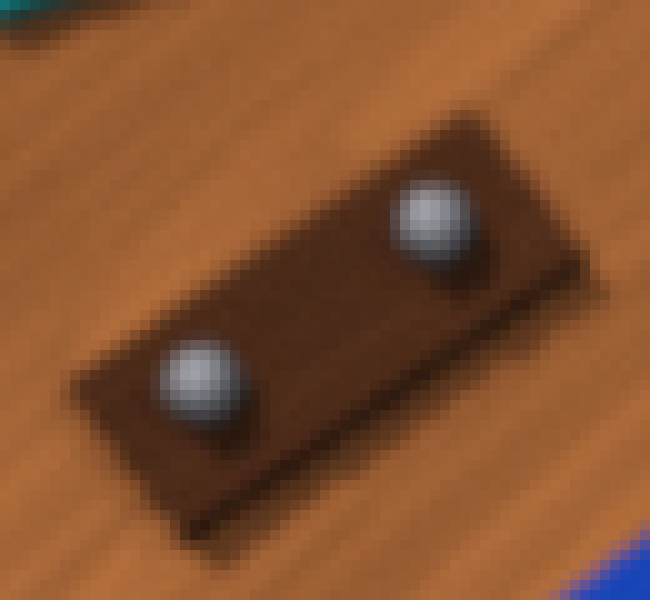

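```bash
python3 - <<'E'
from m import *
t=load('top0');s=load('scene0')
def px(x0,y0,f,u,v): return (x0+(u+.5)/f-.5, y0+(v+.5)/f-.5)
T=lambda u,v:px(290,160,5,u,v); S=lambda u,v:px(190,180,6,u,v)
W=lambda u,v:px(200,130,5,u,v); V=lambda u,v:px(330,120,6,u,v)
C=np.array([.5436,-.0478])
for n,a,b,z in(('ball0',(254,182),(582,250),.023),('wA',(146,194),(532,138),.022),('wB',(212,280),(669,152),.022)):
    for c,q in((t,T(*a)),(s,S(*b))):
        p=onz(c,[q],z)[0,:2]; d=p-C; print(n,p.round(4),np.hypot(*d).round(4),np.degrees(np.arctan2(d[1],d[0])).round(1))
for c,p,st in((t,W(136,407),W(286,88)),(s,V(166,143),V(339,432))):
    P=onz(c,[p],.01)[0,:2];Q=onz(c,[st],.052)[0,:2];d=Q-P
    print('swivel',P.round(4),Q.round(4),np.hypot(*d),np.degrees(np.arctan2(d[1],d[0])))
# plate contour fits in top
for c,(x,y,w,h),n in((t,(205,190,45,50),'t'),(s,(335,128,45,36),'s')):
    H=hsv(c); m=(H[...,1]<75)&(H[...,2]>40)
    k=big(m,x,y,w,h); P=onz(c,k.reshape(-1,2),.010); (cx,cy),r=cv2.minEnclosingCircle((P[:,:2]*1000).astype(np.float32)); print(n,cx,cy,r)
E
```

```text
ball0 [ 0.5667 -0.0805] 0.04 -54.8
ball0 [ 0.5648 -0.0783] 0.0371 -55.3
wA [ 0.5586 -0.0115] 0.0392 67.6
wA [ 0.5005 -0.0514] 0.0433 -175.2
wB [ 0.5038 -0.0539] 0.0402 -171.3
wB [ 0.5554 -0.0089] 0.0407 73.2
swivel [0.5167 0.2855] [0.7172 0.1862] 0.22372825986708508 -26.334470005604373
swivel [0.5165 0.2882] [0.7164 0.1892] 0.22305034214395414 -26.347560998408845
t 528.3132934570312 280.3031921386719 64.15739440917969
s 536.5758056640625 281.5870666503906 73.32281494140625
```

Call:
move_arm(
  moves=[
    {"x": -1, "y": -1, "hand": 60},
    {"x": -1, "y": -1, "hand": 60},
    {"x": -1, "y": -1, "hand": 60},
    {"x": -1, "y": -1, "hand": 60},
    {"x": -1, "y": -1, "hand": 60},
    {"x": -1, "y": -1, "hand": 60},
    {"x": -1, "y": -1, "hand": 60},
    {"x": -1, "y": -1, "hand": 60},
    {"x": -1, "y": -1, "hand": 60},
    {"x": -1, "y": -1, "hand": 60},
    {"x": -1, "y": -1, "hand": 50},
    {"x": -1, "y": -1, "hand": 50},
    {"x": -1, "y": -1, "hand": 50},
    {"x": -1, "y": -1, "hand": 50},
    {"x": -1, "y": -1, "hand": 50},
    {"x": -1, "y": -1, "hand": 50},
    {"x": -1, "y": -1, "hand": 50},
    {"x": -1, "y": -1, "hand": 50},
    {"x": -1, "y": -1, "hand": 50},
    {"x": -1, "y": -1, "hand": 50},
  ],
)

```text
schema error: expected keys hand, x, y, z, wx, wy, wz
```

```bash
cat > g.py <<'E'
import sys,numpy as np
from rig import bot
s=bot.read_state();R=np.array(s['tcp_rot']);p=np.array(s['position'])
print('t',s['time_s'],'p',p.round(4),'open',round(s['opening']*87,1),'F',np.round(s['force'],1),'yaw_y',np.degrees(np.arctan2(R[1,1],R[0,1])).round(2),'z',R[:,2].round(4))
print('q',np.round(s['joint_positions'],1))
if len(sys.argv)>3:
    d=np.array(list(map(float,sys.argv[1:4])))-p; print('units',(R.T@d/.025).round(2))
E
python3 g.py .514 -.245 .08
```

```text
t 0.1 p [0.186  0.596  0.2217] open 86.6 F [0.1 0.2 0.2] yaw_y 72.65 z [-9.0e-04 -1.7e-03 -1.0e+00]
q [ 62.4  30.3  82.1  -0.   67.7 -10.2]
units [-22.55 -28.19   5.71]
```

All seven keys are required.

Call:
move_arm(
  moves=[
    {"hand": 50, "x": -1, "y": -1, "z": 0, "wx": 0, "wy": 0, "wz": 0},
    {"hand": 50, "x": -1, "y": -1, "z": 0, "wx": 0, "wy": 0, "wz": 0},
    {"hand": 50, "x": -1, "y": -1, "z": 0, "wx": 0, "wy": 0, "wz": 0},
    {"hand": 50, "x": -1, "y": -1, "z": 0, "wx": 0, "wy": 0, "wz": 0},
    {"hand": 50, "x": -1, "y": -1, "z": 0, "wx": 0, "wy": 0, "wz": 0},
    {"hand": 50, "x": -1, "y": -1, "z": 0, "wx": 0, "wy": 0, "wz": 0},
    {"hand": 50, "x": -1, "y": -1, "z": 0, "wx": 0, "wy": 0, "wz": 0},
    {"hand": 50, "x": -1, "y": -1, "z": 0, "wx": 0, "wy": 0, "wz": 0},
    {"hand": 50, "x": -1, "y": -1, "z": 0, "wx": 0, "wy": 0, "wz": 0},
    {"hand": 50, "x": -1, "y": -1, "z": 0, "wx": 0, "wy": 0, "wz": 0},
    {"hand": 50, "x": -1, "y": -1, "z": 0, "wx": 0, "wy": 0, "wz": 0},
    {"hand": 50, "x": -1, "y": -1, "z": 0, "wx": 0, "wy": 0, "wz": 0},
    {"hand": 50, "x": -1, "y": -1, "z": 0, "wx": 0, "wy": 0, "wz": 0},
    {"hand": 50, "x": -1, "y": -1, "z": 0, "wx": 0, "wy": 0, "wz": 0},
    {"hand": 50, "x": -1, "y": -1, "z": 0, "wx": 0, "wy": 0, "wz": 0},
    {"hand": 50, "x": -1, "y": -1, "z": 0, "wx": 0, "wy": 0, "wz": 0},
    {"hand": 50, "x": -1, "y": -1, "z": 0, "wx": 0, "wy": 0, "wz": 0},
    {"hand": 50, "x": -1, "y": -1, "z": 0, "wx": 0, "wy": 0, "wz": 0},
    {"hand": 50, "x": -1, "y": -1, "z": 0, "wx": 0, "wy": 0, "wz": 0},
    {"hand": 50, "x": -1, "y": -1, "z": 0, "wx": 0, "wy": 0, "wz": 0},
  ],
)

```text
time_s: 2.1
position: [0.5147, -0.0311, 0.2222]
tcp_rot: [[-0.954, 0.298, -0.001], [0.298, 0.954, 0.0], [0.001, 0.0, -1.0]]
force: [0.6, 0.1, 0.2]
opening: 0.569
```

```bash
python3 g.py .514 -.245 .08
```

```text
t 2.1 p [ 0.5147 -0.0311  0.2222] open 49.5 F [0.6 0.1 0.2] yaw_y 72.63 z [-8.e-04  4.e-04 -1.e+00]
q [-15.9  21.9  97.6   0.   60.6 -88.5]
units [-2.53 -8.17  5.69]
```

Call:
move_arm(
  moves=[
    {"hand": 50, "x": -0.28, "y": -0.91, "z": 0.5, "wx": 0, "wy": 0, "wz": 0},
    {"hand": 50, "x": -0.28, "y": -0.91, "z": 0.5, "wx": 0, "wy": 0, "wz": 0},
    {"hand": 50, "x": -0.28, "y": -0.91, "z": 0.5, "wx": 0, "wy": 0, "wz": 0},
    {"hand": 50, "x": -0.28, "y": -0.91, "z": 0.5, "wx": 0, "wy": 0, "wz": 0},
    {"hand": 50, "x": -0.28, "y": -0.91, "z": 0.5, "wx": 0, "wy": 0, "wz": 0},
    {"hand": 50, "x": -0.28, "y": -0.91, "z": 0.6, "wx": 0, "wy": 0, "wz": 0},
    {"hand": 50, "x": -0.28, "y": -0.91, "z": 0.8, "wx": 0, "wy": 0, "wz": 0},
    {"hand": 50, "x": -0.28, "y": -0.91, "z": 0.8, "wx": 0, "wy": 0, "wz": 0},
    {"hand": 50, "x": -0.28, "y": -0.89, "z": 0.8, "wx": 0, "wy": 0, "wz": 0},
    {"hand": 50, "x": 0, "y": 0, "z": 0, "wx": 0, "wy": 0, "wz": 0},
    {"hand": 50, "x": 0, "y": 0, "z": 0, "wx": 0, "wy": 0, "wz": 0},
  ],
)

```text
time_s: 3.2
position: [0.5131, -0.2433, 0.0844]
tcp_rot: [[-0.954, 0.299, -0.002], [0.299, 0.954, 0.002], [0.002, 0.001, -1.0]]
force: [-0.0, 0.9, 0.0]
opening: 0.577
```

```bash
python3 g.py .514 -.245 .0145;python3 - <<'E'
from m import *
from rig import vision
for n,x,y in(('top',360,170),('scene',180,215)):
    c=vision.capture(n); cv2.imwrite(f'pics/p1{n}.png',cv2.resize(c['image'][y:y+80,x:x+90,::-1],None,fx=6,fy=6,interpolation=cv2.INTER_CUBIC))
E
```

```text
t 3.2 p [ 0.5131 -0.2433  0.0844] open 50.2 F [-0.   0.9  0. ] yaw_y 72.58 z [-0.0016  0.0016 -1.    ]
q [ -36.7   37.    96.8    0.    46.3 -109.2]
units [-0.06 -0.06  2.8 ]
```

View pics/p1scene.png

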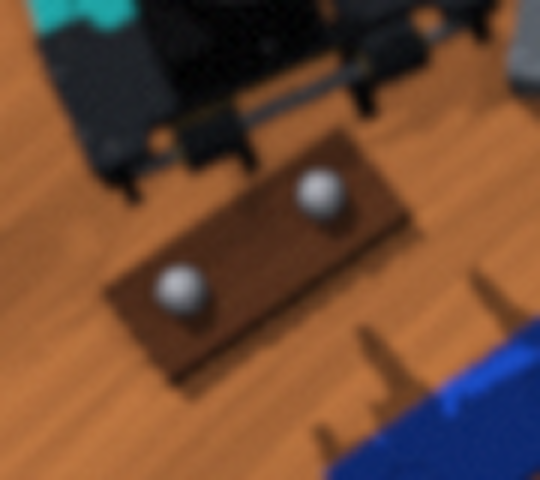

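The scene view shows the fingers above the tray, straddling the right ball at about (320,190). I'll descend and grip.

Call:
move_arm(
  moves=[
    {"hand": 50, "x": -0.06, "y": -0.06, "z": 0.8, "wx": 0, "wy": 0, "wz": 0},
    {"hand": 50, "x": 0, "y": 0, "z": 0.8, "wx": 0, "wy": 0, "wz": 0},
    {"hand": 50, "x": 0, "y": 0, "z": 0.7, "wx": 0, "wy": 0, "wz": 0},
    {"hand": 50, "x": 0, "y": 0, "z": 0.3, "wx": 0, "wy": 0, "wz": 0},
    {"hand": 50, "x": 0, "y": 0, "z": 0, "wx": 0, "wy": 0, "wz": 0},
    {"hand": 50, "x": 0, "y": 0, "z": 0, "wx": 0, "wy": 0, "wz": 0},
  ],
)

```text
time_s: 3.9
position: [0.5153, -0.2453, 0.0209]
tcp_rot: [[-0.955, 0.297, 0.001], [0.297, 0.955, -0.001], [-0.001, -0.0, -1.0]]
force: [-0.7, 0.1, 0.1]
opening: 0.573
```

```bash
python3 g.py .514 -.245 .0145
```

```text
t 3.9 p [ 0.5153 -0.2453  0.0209] open 49.9 F [-0.7  0.1  0.1] yaw_y 72.69 z [ 1.1e-03 -8.0e-04 -1.0e+00]
q [ -36.7   43.2   97.9    0.    38.8 -109.4]
units [ 0.05 -0.01  0.26]
```

Call:
move_arm(
  moves=[
    {"hand": 50, "x": 0, "y": 0, "z": 0.2, "wx": 0, "wy": 0, "wz": 0},
    {"hand": 50, "x": 0, "y": 0, "z": 0, "wx": 0, "wy": 0, "wz": 0},
  ],
)

```text
time_s: 4.1
position: [0.5149, -0.2455, 0.0154]
tcp_rot: [[-0.955, 0.298, 0.001], [0.298, 0.955, -0.0], [-0.001, -0.0, -1.0]]
force: [-0.0, 0.2, -0.3]
opening: 0.579
```

Call:
move_arm(
  moves=[
    {"hand": 50, "x": 0, "y": 0, "z": 0, "wx": 0, "wy": 0, "wz": 0},
  ],
)

```text
time_s: 4.2
position: [0.5148, -0.2455, 0.0154]
tcp_rot: [[-0.955, 0.298, 0.0], [0.298, 0.955, -0.0], [-0.0, -0.0, -1.0]]
force: [0.5, -0.6, -0.6]
opening: 0.574
```

Call:
move_arm(
  moves=[
    {"hand": 50, "x": 0, "y": 0, "z": 0, "wx": 0, "wy": 0, "wz": 0},
  ],
)

```text
time_s: 4.3
position: [0.5148, -0.2456, 0.0153]
tcp_rot: [[-0.954, 0.298, 0.0], [0.298, 0.954, -0.0], [-0.0, -0.0, -1.0]]
force: [-0.3, 0.7, -0.3]
opening: 0.577
```

Call:
move_arm(
  moves=[
    {"hand": 35, "x": 0, "y": 0, "z": 0.04, "wx": 0, "wy": 0, "wz": 0},
    {"hand": 28, "x": 0, "y": 0, "z": 0, "wx": 0, "wy": 0, "wz": 0},
    {"hand": 10, "x": 0, "y": 0, "z": 0, "wx": 0, "wy": 0, "wz": 0},
    {"hand": 10, "x": 0, "y": 0, "z": 0, "wx": 0, "wy": 0, "wz": 0},
    {"hand": 10, "x": 0, "y": 0, "z": 0, "wx": 0, "wy": 0, "wz": 0},
    {"hand": 10, "x": 0, "y": 0, "z": 0, "wx": 0, "wy": 0, "wz": 0},
    {"hand": 10, "x": 0, "y": 0, "z": 0, "wx": 0, "wy": 0, "wz": 0},
  ],
)

```text
time_s: 5.0
position: [0.5147, -0.2455, 0.0141]
tcp_rot: [[-0.955, 0.298, -0.0], [0.298, 0.955, -0.0], [0.0, -0.0, -1.0]]
force: [-0.3, -0.1, 1.4]
opening: 0.235
```

Call:
move_arm(
  moves=[
    {"hand": 10, "x": 0, "y": 0, "z": -0.2, "wx": 0, "wy": 0, "wz": 0},
    {"hand": 10, "x": 0, "y": 0, "z": -0.6, "wx": 0, "wy": 0, "wz": 0},
    {"hand": 10, "x": 0, "y": 0, "z": -1, "wx": 0, "wy": 0, "wz": 0},
    {"hand": 10, "x": 0, "y": 0, "z": -1, "wx": 0, "wy": 0, "wz": 0},
    {"hand": 10, "x": 0, "y": 0, "z": 0, "wx": 0, "wy": 0, "wz": 0},
    {"hand": 10, "x": 0, "y": 0, "z": 0, "wx": 0, "wy": 0, "wz": 0},
  ],
)

```text
time_s: 5.6
position: [0.5151, -0.2457, 0.0853]
tcp_rot: [[-0.955, 0.298, 0.002], [0.298, 0.955, -0.001], [-0.002, -0.001, -1.0]]
force: [-0.4, 0.1, -0.8]
opening: 0.23
```

```bash
python3 g.py .5586 -.0107 .085;python3 - <<'E'
from m import *
from rig import vision
for n,x,y in(('scene',180,195),):
    c=vision.capture(n); cv2.imwrite(f'pics/p2{n}.png',cv2.resize(c['image'][y:y+90,x:x+100,::-1],None,fx=6,fy=6,interpolation=cv2.INTER_CUBIC))
E
```

```text
t 5.6 p [ 0.5151 -0.2457  0.0853] open 20.0 F [-0.4  0.1 -0.8] yaw_y 72.65 z [ 0.0018 -0.0013 -1.    ]
q [ -36.7   37.    96.6    0.    46.3 -109.4]
units [1.14 9.49 0.  ]
```

View pics/p2scene.png

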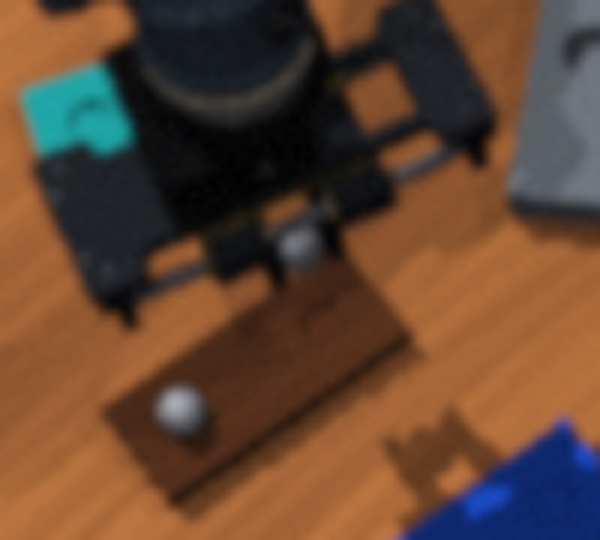

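The ball is held between the fingertips at (303,245) in the crop, and its pocket is empty. I'll check its offset from the TCP.

```bash
python3 - <<'E'
from m import *
s=load('scene0')
print(onz(s,[(180+303.5/6-.5,195+246.5/6-.5)],.091))
E
```

```text
[[ 0.51436754 -0.24173377  0.091     ]]
```

Call:
move_arm(
  moves=[
    {"hand": 10, "x": 0.11, "y": 0.5, "z": 0, "wx": 0, "wy": 0, "wz": 0},
    {"hand": 10, "x": 0.11, "y": 1, "z": 0, "wx": 0, "wy": 0, "wz": 0},
    {"hand": 10, "x": 0.11, "y": 1, "z": 0, "wx": 0, "wy": 0, "wz": 0},
    {"hand": 10, "x": 0.11, "y": 1, "z": 0, "wx": 0, "wy": 0, "wz": 0},
    {"hand": 10, "x": 0.11, "y": 1, "z": 0, "wx": 0, "wy": 0, "wz": 0},
    {"hand": 10, "x": 0.11, "y": 1, "z": 0, "wx": 0, "wy": 0, "wz": 0},
    {"hand": 10, "x": 0.11, "y": 1, "z": 0, "wx": 0, "wy": 0, "wz": 0},
    {"hand": 10, "x": 0.11, "y": 1, "z": 0, "wx": 0, "wy": 0, "wz": 0},
    {"hand": 10, "x": 0.11, "y": 1, "z": 0, "wx": 0, "wy": 0, "wz": 0},
    {"hand": 10, "x": 0.11, "y": 0.7, "z": 0, "wx": 0, "wy": 0, "wz": 0},
    {"hand": 10, "x": 0, "y": 0.3, "z": 0, "wx": 0, "wy": 0, "wz": 0},
    {"hand": 10, "x": 0, "y": 0, "z": 0, "wx": 0, "wy": 0, "wz": 0},
    {"hand": 10, "x": 0, "y": 0, "z": 0, "wx": 0, "wy": 0, "wz": 0},
    {"hand": 10, "x": 0, "y": 0, "z": 0, "wx": 0, "wy": 0, "wz": 0},
  ],
)

```text
time_s: 7.05
position: [0.5591, -0.0113, 0.0838]
tcp_rot: [[-0.954, 0.299, -0.0], [0.299, 0.954, -0.0], [0.0, -0.0, -1.0]]
force: [-0.0, -0.7, -0.4]
opening: 0.232
```

```bash
python3 g.py .5586 -.0107 .0255
```

```text
t 7.05 p [ 0.5591 -0.0113  0.0838] open 20.2 F [-0.  -0.7 -0.4] yaw_y 72.59 z [-5.e-04 -1.e-04 -1.e+00]
q [-12.6  36.6  98.2  -0.   45.2 -85.2]
units [0.02 0.02 2.33]
```

Call:
move_arm(
  moves=[
    {"hand": 10, "x": 0, "y": 0, "z": 0.6, "wx": 0, "wy": 0, "wz": 0},
    {"hand": 10, "x": 0, "y": 0, "z": 0.8, "wx": 0, "wy": 0, "wz": 0},
    {"hand": 10, "x": 0, "y": 0, "z": 0.5, "wx": 0, "wy": 0, "wz": 0},
    {"hand": 10, "x": 0, "y": 0, "z": 0.2, "wx": 0, "wy": 0, "wz": 0},
    {"hand": 10, "x": 0, "y": 0, "z": 0.1, "wx": 0, "wy": 0, "wz": 0},
    {"hand": 10, "x": 0, "y": 0, "z": 0.1, "wx": 0, "wy": 0, "wz": 0},
    {"hand": 10, "x": 0, "y": 0, "z": 0, "wx": 0, "wy": 0, "wz": 0},
    {"hand": 10, "x": 0, "y": 0, "z": 0, "wx": 0, "wy": 0, "wz": 0},
  ],
)

```text
time_s: 7.85
position: [0.5596, -0.0106, 0.027]
tcp_rot: [[-0.955, 0.298, 0.001], [0.298, 0.955, -0.0], [-0.001, 0.0, -1.0]]
force: [-0.3, -0.5, -1.8]
opening: 0.228
```

```bash
python3 g.py .5586 -.0107 .025;python3 - <<'E'
from m import *
from rig import vision
for n,x,y in(('scene',230,160),):
    c=vision.capture(n); cv2.imwrite(f'pics/p3{n}.png',cv2.resize(c['image'][y:y+90,x:x+100,::-1],None,fx=6,fy=6,interpolation=cv2.INTER_CUBIC))
E
```

```text
t 7.85 p [ 0.5596 -0.0106  0.027 ] open 19.8 F [-0.3 -0.5 -1.8] yaw_y 72.66 z [ 9.e-04 -2.e-04 -1.e+00]
q [-12.5  42.1  99.5  -0.   38.4 -85.2]
units [ 0.04 -0.02  0.08]
```

View pics/p3scene.png

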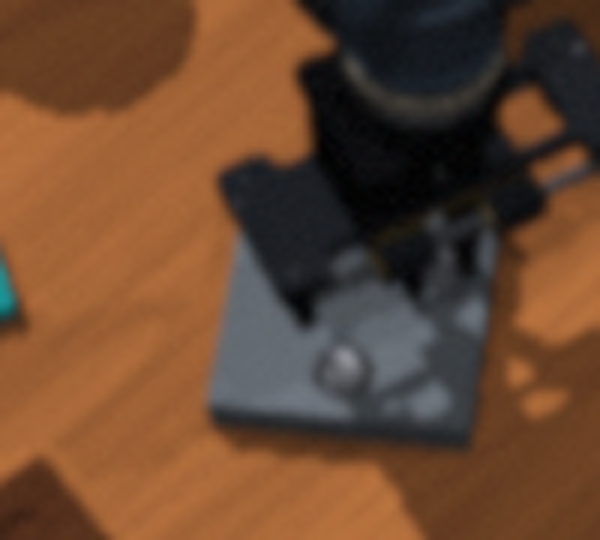

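The fingers are over the well and the base is in place. I'll go 2 mm lower and open.

Call:
move_arm(
  moves=[
    {"hand": 10, "x": 0, "y": 0, "z": 0.1, "wx": 0, "wy": 0, "wz": 0},
    {"hand": 10, "x": 0, "y": 0, "z": 0, "wx": 0, "wy": 0, "wz": 0},
    {"hand": 23, "x": 0, "y": 0, "z": 0, "wx": 0, "wy": 0, "wz": 0},
    {"hand": 25, "x": 0, "y": 0, "z": 0, "wx": 0, "wy": 0, "wz": 0},
    {"hand": 27, "x": 0, "y": 0, "z": 0, "wx": 0, "wy": 0, "wz": 0},
    {"hand": 30, "x": 0, "y": 0, "z": 0, "wx": 0, "wy": 0, "wz": 0},
    {"hand": 36, "x": 0, "y": 0, "z": 0, "wx": 0, "wy": 0, "wz": 0},
    {"hand": 40, "x": 0, "y": 0, "z": 0, "wx": 0, "wy": 0, "wz": 0},
    {"hand": 40, "x": 0, "y": 0, "z": 0, "wx": 0, "wy": 0, "wz": 0},
    {"hand": 40, "x": 0, "y": 0, "z": -0.5, "wx": 0, "wy": 0, "wz": 0},
    {"hand": 40, "x": 0, "y": 0, "z": -1, "wx": 0, "wy": 0, "wz": 0},
    {"hand": 40, "x": 0, "y": 0, "z": -1, "wx": 0, "wy": 0, "wz": 0},
    {"hand": 40, "x": 0, "y": 0, "z": 0, "wx": 0, "wy": 0, "wz": 0},
  ],
)

```text
time_s: 9.2
position: [0.5618, -0.011, 0.0903]
tcp_rot: [[-0.955, 0.298, 0.007], [0.298, 0.955, -0.002], [-0.008, 0.001, -1.0]]
force: [1.0, -0.4, 0.8]
opening: 0.459
```

```bash
python3 g.py .5055 -.3255 .085;python3 - <<'E'
from m import *
from rig import vision
for n,x,y in(('scene',230,160),):
    c=vision.capture(n); cv2.imwrite(f'pics/p4{n}.png',cv2.resize(c['image'][y:y+90,x:x+100,::-1],None,fx=6,fy=6,interpolation=cv2.INTER_CUBIC))
E
```

```text
t 9.2 p [ 0.5618 -0.011   0.0903] open 39.9 F [ 1.  -0.4  0.8] yaw_y 72.66 z [ 0.0074 -0.0016 -1.    ]
q [-12.5  36.   97.9   0.   45.6 -85.2]
units [ -1.6  -12.68   0.22]
```

View pics/p4scene.png

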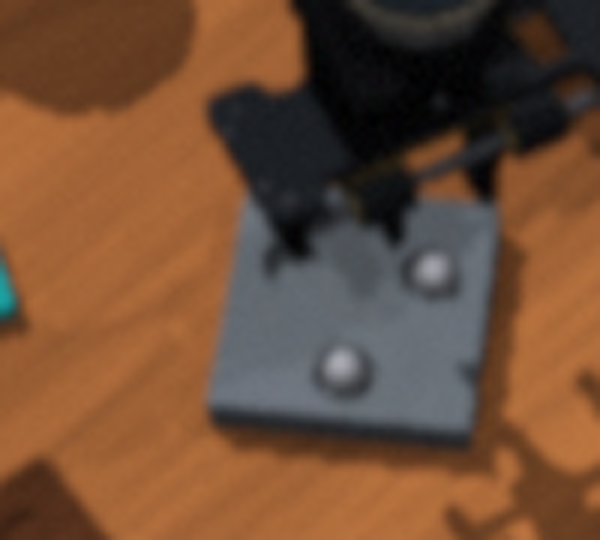

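The ball sits in its well at (433,270). Now the second ball.

Call:
move_arm(
  moves=[
    {"hand": 50, "x": -0.12, "y": -0.7, "z": 0, "wx": 0, "wy": 0, "wz": 0},
    {"hand": 50, "x": -0.12, "y": -1, "z": 0, "wx": 0, "wy": 0, "wz": 0},
    {"hand": 50, "x": -0.12, "y": -1, "z": 0, "wx": 0, "wy": 0, "wz": 0},
    {"hand": 50, "x": -0.12, "y": -1, "z": 0, "wx": 0, "wy": 0, "wz": 0},
    {"hand": 50, "x": -0.12, "y": -1, "z": 0, "wx": 0, "wy": 0, "wz": 0},
    {"hand": 50, "x": -0.12, "y": -1, "z": 0, "wx": 0, "wy": 0, "wz": 0},
    {"hand": 50, "x": -0.12, "y": -1, "z": 0, "wx": 0, "wy": 0, "wz": 0},
    {"hand": 50, "x": -0.12, "y": -1, "z": 0, "wx": 0, "wy": 0, "wz": 0},
    {"hand": 50, "x": -0.12, "y": -1, "z": 0, "wx": 0, "wy": 0, "wz": 0},
    {"hand": 50, "x": -0.12, "y": -1, "z": 0, "wx": 0, "wy": 0, "wz": 0},
    {"hand": 50, "x": -0.12, "y": -1, "z": 0, "wx": 0, "wy": 0, "wz": 0},
    {"hand": 50, "x": -0.12, "y": -1, "z": 0, "wx": 0, "wy": 0, "wz": 0},
    {"hand": 50, "x": -0.12, "y": -0.7, "z": 0, "wx": 0, "wy": 0, "wz": 0},
    {"hand": 50, "x": 0, "y": -0.28, "z": 0, "wx": 0, "wy": 0, "wz": 0},
    {"hand": 50, "x": 0, "y": 0, "z": 0, "wx": 0, "wy": 0, "wz": 0},
    {"hand": 50, "x": 0, "y": 0, "z": 0, "wx": 0, "wy": 0, "wz": 0},
    {"hand": 50, "x": 0, "y": 0, "z": 0, "wx": 0, "wy": 0, "wz": 0},
  ],
)

```text
time_s: 10.95
position: [0.502, -0.3233, 0.0864]
tcp_rot: [[-0.955, 0.297, -0.001], [0.297, 0.955, 0.001], [0.001, 0.001, -1.0]]
force: [0.1, -0.1, -0.4]
opening: 0.573
```

```bash
python3 g.py .5055 -.3255 .0145
```

```text
t 10.95 p [ 0.502  -0.3233  0.0864] open 49.8 F [ 0.1 -0.1 -0.4] yaw_y 72.72 z [-7.e-04  1.e-03 -1.e+00]
q [ -43.5   38.5   92.5    0.    49.2 -116.2]
units [-0.16 -0.04  2.88]
```

Call:
move_arm(
  moves=[
    {"hand": 50, "x": -0.14, "y": -0.04, "z": 0.6, "wx": 0, "wy": 0, "wz": 0},
    {"hand": 50, "x": 0, "y": 0, "z": 0.8, "wx": 0, "wy": 0, "wz": 0},
    {"hand": 50, "x": 0, "y": 0, "z": 0.7, "wx": 0, "wy": 0, "wz": 0},
    {"hand": 50, "x": 0, "y": 0, "z": 0.4, "wx": 0, "wy": 0, "wz": 0},
    {"hand": 50, "x": 0, "y": 0, "z": 0.2, "wx": 0, "wy": 0, "wz": 0},
    {"hand": 50, "x": 0, "y": 0, "z": 0, "wx": 0, "wy": 0, "wz": 0},
    {"hand": 50, "x": 0, "y": 0, "z": 0, "wx": 0, "wy": 0, "wz": 0},
  ],
)

```text
time_s: 11.65
position: [0.5054, -0.3269, 0.0194]
tcp_rot: [[-0.955, 0.298, 0.001], [0.298, 0.955, -0.001], [-0.001, -0.0, -1.0]]
force: [0.0, -0.2, -0.0]
opening: 0.571
```

```bash
python3 g.py .5055 -.3255 .0145
```

```text
t 11.65 p [ 0.5054 -0.3269  0.0194] open 49.7 F [ 0.  -0.2 -0. ] yaw_y 72.66 z [ 6.e-04 -6.e-04 -1.e+00]
q [ -43.5   44.7   93.2   -0.    42.  -116.2]
units [0.01 0.06 0.19]
```

Call:
move_arm(
  moves=[
    {"hand": 50, "x": 0, "y": 0.06, "z": 0.18, "wx": 0, "wy": 0, "wz": 0},
    {"hand": 50, "x": 0, "y": 0, "z": 0, "wx": 0, "wy": 0, "wz": 0},
    {"hand": 50, "x": 0, "y": 0, "z": 0, "wx": 0, "wy": 0, "wz": 0},
    {"hand": 50, "x": 0, "y": 0, "z": 0, "wx": 0, "wy": 0, "wz": 0},
  ],
)

```text
time_s: 12.05
position: [0.5056, -0.3254, 0.0148]
tcp_rot: [[-0.954, 0.298, 0.0], [0.298, 0.954, -0.0], [-0.0, -0.0, -1.0]]
force: [0.5, 0.0, -0.1]
opening: 0.578
```

Call:
move_arm(
  moves=[
    {"hand": 35, "x": 0, "y": 0, "z": 0, "wx": 0, "wy": 0, "wz": 0},
    {"hand": 28, "x": 0, "y": 0, "z": 0, "wx": 0, "wy": 0, "wz": 0},
    {"hand": 10, "x": 0, "y": 0, "z": 0, "wx": 0, "wy": 0, "wz": 0},
    {"hand": 10, "x": 0, "y": 0, "z": 0, "wx": 0, "wy": 0, "wz": 0},
    {"hand": 10, "x": 0, "y": 0, "z": 0, "wx": 0, "wy": 0, "wz": 0},
    {"hand": 10, "x": 0, "y": 0, "z": 0, "wx": 0, "wy": 0, "wz": 0},
    {"hand": 10, "x": 0, "y": 0, "z": 0, "wx": 0, "wy": 0, "wz": 0},
    {"hand": 10, "x": 0, "y": 0, "z": -0.2, "wx": 0, "wy": 0, "wz": 0},
    {"hand": 10, "x": 0, "y": 0, "z": -0.6, "wx": 0, "wy": 0, "wz": 0},
    {"hand": 10, "x": 0, "y": 0, "z": -1, "wx": 0, "wy": 0, "wz": 0},
    {"hand": 10, "x": 0, "y": 0, "z": -1, "wx": 0, "wy": 0, "wz": 0},
    {"hand": 10, "x": 0, "y": 0, "z": 0, "wx": 0, "wy": 0, "wz": 0},
    {"hand": 10, "x": 0, "y": 0, "z": 0, "wx": 0, "wy": 0, "wz": 0},
  ],
)

```text
time_s: 13.35
position: [0.5058, -0.3256, 0.0859]
tcp_rot: [[-0.955, 0.298, 0.002], [0.298, 0.955, -0.002], [-0.002, -0.001, -1.0]]
force: [-0.4, -0.9, -0.8]
opening: 0.231
```

```bash
python3 g.py .504 -.0534 .0845;python3 - <<'E'
from m import *
from rig import vision
for n,x,y in(('scene',150,195),):
    c=vision.capture(n); cv2.imwrite(f'pics/p5{n}.png',cv2.resize(c['image'][y:y+90,x:x+120,::-1],None,fx=6,fy=6,interpolation=cv2.INTER_CUBIC))
E
```

```text
t 13.35 p [ 0.5058 -0.3256  0.0859] open 20.1 F [-0.4 -0.9 -0.8] yaw_y 72.65 z [ 0.0016 -0.0015 -1.    ]
q [ -43.4   38.7   91.9   -0.    49.2 -116.1]
units [ 3.32 10.37  0.04]
```

View pics/p5scene.png

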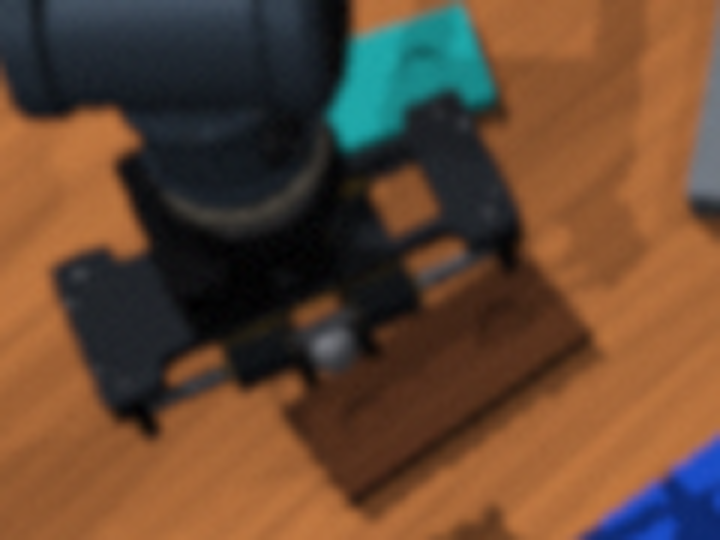

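The second ball is held at (332,348) and the tray is empty. On to well B.

Call:
move_arm(
  moves=[
    {"hand": 10, "x": 0.3, "y": 0.5, "z": 0, "wx": 0, "wy": 0, "wz": 0},
    {"hand": 10, "x": 0.3, "y": 1, "z": 0, "wx": 0, "wy": 0, "wz": 0},
    {"hand": 10, "x": 0.3, "y": 1, "z": 0, "wx": 0, "wy": 0, "wz": 0},
    {"hand": 10, "x": 0.3, "y": 1, "z": 0, "wx": 0, "wy": 0, "wz": 0},
    {"hand": 10, "x": 0.3, "y": 1, "z": 0, "wx": 0, "wy": 0, "wz": 0},
    {"hand": 10, "x": 0.3, "y": 1, "z": 0, "wx": 0, "wy": 0, "wz": 0},
    {"hand": 10, "x": 0.3, "y": 1, "z": 0, "wx": 0, "wy": 0, "wz": 0},
    {"hand": 10, "x": 0.3, "y": 1, "z": 0, "wx": 0, "wy": 0, "wz": 0},
    {"hand": 10, "x": 0.3, "y": 1, "z": 0, "wx": 0, "wy": 0, "wz": 0},
    {"hand": 10, "x": 0.3, "y": 1, "z": 0, "wx": 0, "wy": 0, "wz": 0},
    {"hand": 10, "x": 0.3, "y": 0.6, "z": 0, "wx": 0, "wy": 0, "wz": 0},
    {"hand": 10, "x": 0, "y": 0.25, "z": 0, "wx": 0, "wy": 0, "wz": 0},
    {"hand": 10, "x": 0, "y": 0, "z": 0, "wx": 0, "wy": 0, "wz": 0},
    {"hand": 10, "x": 0, "y": 0, "z": 0, "wx": 0, "wy": 0, "wz": 0},
    {"hand": 10, "x": 0, "y": 0, "z": 0, "wx": 0, "wy": 0, "wz": 0},
  ],
)

```text
time_s: 14.9
position: [0.5042, -0.0548, 0.0845]
tcp_rot: [[-0.954, 0.299, 0.0], [0.299, 0.954, -0.0], [-0.001, -0.0, -1.0]]
force: [-0.8, -0.3, -0.8]
opening: 0.226
```

```bash
python3 g.py .504 -.0534 .0255
```

```text
t 14.9 p [ 0.5042 -0.0548  0.0845] open 19.7 F [-0.8 -0.3 -0.8] yaw_y 72.58 z [ 5.e-04 -4.e-04 -1.e+00]
q [-18.8  33.9 105.7  -0.   40.3 -91.4]
units [0.03 0.05 2.36]
```

Call:
move_arm(
  moves=[
    {"hand": 10, "x": 0.03, "y": 0.05, "z": 0.6, "wx": 0, "wy": 0, "wz": 0},
    {"hand": 10, "x": 0, "y": 0, "z": 0.8, "wx": 0, "wy": 0, "wz": 0},
    {"hand": 10, "x": 0, "y": 0, "z": 0.5, "wx": 0, "wy": 0, "wz": 0},
    {"hand": 10, "x": 0, "y": 0, "z": 0.3, "wx": 0, "wy": 0, "wz": 0},
    {"hand": 10, "x": 0, "y": 0, "z": 0.12, "wx": 0, "wy": 0, "wz": 0},
    {"hand": 10, "x": 0, "y": 0, "z": 0, "wx": 0, "wy": 0, "wz": 0},
    {"hand": 10, "x": 0, "y": 0, "z": 0, "wx": 0, "wy": 0, "wz": 0},
    {"hand": 10, "x": 0, "y": 0, "z": 0, "wx": 0, "wy": 0, "wz": 0},
  ],
)

```text
time_s: 15.7
position: [0.504, -0.0524, 0.0271]
tcp_rot: [[-0.955, 0.298, 0.001], [0.298, 0.955, -0.0], [-0.001, -0.0, -1.0]]
force: [0.1, -0.4, -0.2]
opening: 0.232
```

```bash
python3 g.py .504 -.0534 .025
```

```text
t 15.7 p [ 0.504  -0.0524  0.0271] open 20.2 F [ 0.1 -0.4 -0.2] yaw_y 72.66 z [ 1.1e-03 -4.0e-04 -1.0e+00]
q [-18.6  40.1 107.3  -0.   32.6 -91.2]
units [-0.01 -0.04  0.08]
```

Call:
move_arm(
  moves=[
    {"hand": 10, "x": 0, "y": -0.03, "z": 0.1, "wx": 0, "wy": 0, "wz": 0},
    {"hand": 10, "x": 0, "y": 0, "z": 0, "wx": 0, "wy": 0, "wz": 0},
    {"hand": 23, "x": 0, "y": 0, "z": 0, "wx": 0, "wy": 0, "wz": 0},
    {"hand": 25, "x": 0, "y": 0, "z": 0, "wx": 0, "wy": 0, "wz": 0},
    {"hand": 27, "x": 0, "y": 0, "z": 0, "wx": 0, "wy": 0, "wz": 0},
    {"hand": 30, "x": 0, "y": 0, "z": 0, "wx": 0, "wy": 0, "wz": 0},
    {"hand": 36, "x": 0, "y": 0, "z": 0, "wx": 0, "wy": 0, "wz": 0},
    {"hand": 40, "x": 0, "y": 0, "z": 0, "wx": 0, "wy": 0, "wz": 0},
    {"hand": 40, "x": 0, "y": 0, "z": 0, "wx": 0, "wy": 0, "wz": 0},
    {"hand": 40, "x": 0, "y": 0, "z": -0.5, "wx": 0, "wy": 0, "wz": 0},
    {"hand": 40, "x": 0, "y": 0, "z": -1, "wx": 0, "wy": 0, "wz": 0},
    {"hand": 40, "x": 0, "y": 0, "z": -1, "wx": 0, "wy": 0, "wz": 0},
    {"hand": 40, "x": 0, "y": 0, "z": -1, "wx": 0, "wy": 0, "wz": 0},
  ],
)

```text
time_s: 17.0
position: [0.5031, -0.0529, 0.1132]
tcp_rot: [[-0.955, 0.298, 0.0], [0.298, 0.955, -0.0], [-0.0, -0.0, -1.0]]
force: [0.9, 0.2, -0.6]
opening: 0.46
```

```bash
python3 g.py .5735 .2586 .115;python3 - <<'E'
from m import *
from rig import vision
for n,x,y in(('scene',230,160),):
    c=vision.capture(n); cv2.imwrite(f'pics/p6{n}.png',cv2.resize(c['image'][y:y+90,x:x+100,::-1],None,fx=6,fy=6,interpolation=cv2.INTER_CUBIC))
E
```

```text
t 17.0 p [ 0.5031 -0.0529  0.1132] open 40.0 F [ 0.9  0.2 -0.6] yaw_y 72.65 z [ 1.e-04 -0.e+00 -1.e+00]
q [-18.7  30.9 104.8  -0.   44.3 -91.3]
units [ 1.03 12.73 -0.07]
```

View pics/p6scene.png

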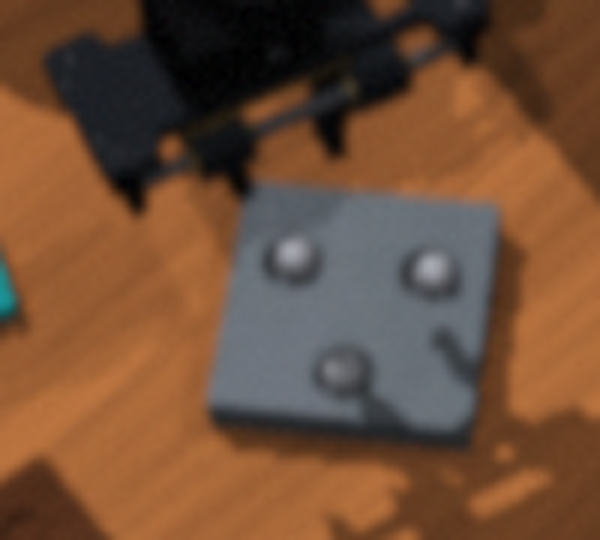

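All three wells hold balls, at (293,258), (433,270) and (343,372). Next I move over the swivel's balance point and turn 9°.

Call:
move_arm(
  moves=[
    {"hand": 60, "x": 0.1, "y": 0.6, "z": 0, "wx": 0, "wy": 0, "wz": 0},
    {"hand": 60, "x": 0.1, "y": 1, "z": 0, "wx": 0, "wy": 0, "wz": 0},
    {"hand": 60, "x": 0.1, "y": 1, "z": 0, "wx": 0, "wy": 0, "wz": 0},
    {"hand": 60, "x": 0.1, "y": 1, "z": 0, "wx": 0, "wy": 0, "wz": 0},
    {"hand": 60, "x": 0.1, "y": 1, "z": 0, "wx": 0, "wy": 0, "wz": 0},
    {"hand": 60, "x": 0.1, "y": 1, "z": 0, "wx": 0, "wy": 0, "wz": 0},
    {"hand": 60, "x": 0.1, "y": 1, "z": 0, "wx": 0, "wy": 0, "wz": 0},
    {"hand": 60, "x": 0.1, "y": 1, "z": 0, "wx": 0, "wy": 0, "wz": 0},
    {"hand": 60, "x": 0.1, "y": 1, "z": 0, "wx": 0, "wy": 0, "wz": 0},
    {"hand": 60, "x": 0.1, "y": 1, "z": 0, "wx": 0, "wy": 0, "wz": 0},
    {"hand": 60, "x": 0, "y": 1, "z": 0, "wx": 0, "wy": 0, "wz": 0},
    {"hand": 60, "x": 0, "y": 1, "z": 0, "wx": 0, "wy": 0, "wz": 0},
    {"hand": 60, "x": 0, "y": 0.8, "z": 0, "wx": 0, "wy": 0, "wz": 0},
    {"hand": 60, "x": 0, "y": 0.3, "z": 0, "wx": 0, "wy": 0, "wz": 3},
    {"hand": 60, "x": 0, "y": 0, "z": 0, "wx": 0, "wy": 0, "wz": 3},
    {"hand": 60, "x": 0, "y": 0, "z": 0, "wx": 0, "wy": 0, "wz": 3},
    {"hand": 60, "x": 0, "y": 0, "z": 0, "wx": 0, "wy": 0, "wz": 0},
    {"hand": 60, "x": 0, "y": 0, "z": 0, "wx": 0, "wy": 0, "wz": 0},
  ],
)

```text
time_s: 18.85
position: [0.574, 0.2574, 0.1119]
tcp_rot: [[-0.897, 0.443, 0.0], [0.443, 0.897, 0.0], [-0.0, 0.0, -1.0]]
force: [0.4, -0.5, -0.1]
opening: 0.689
```

```bash
python3 g.py .5735 .2586 .0205;python3 - <<'E'
from m import *
from rig import vision
for n,x,y in(('scene',320,90),('top',190,130)):
    c=vision.capture(n); cv2.imwrite(f'pics/p7{n}.png',cv2.resize(c['image'][y:y+120,x:x+110,::-1],None,fx=5,fy=5,interpolation=cv2.INTER_CUBIC))
E
```

```text
t 18.85 p [0.574  0.2574 0.1119] open 59.9 F [ 0.4 -0.5 -0.1] yaw_y 63.71 z [ 1.e-04  0.e+00 -1.e+00]
q [ 14.   38.3  86.8  -0.   54.9 -49.7]
units [0.04 0.03 3.66]
```

View pics/p7scene.png

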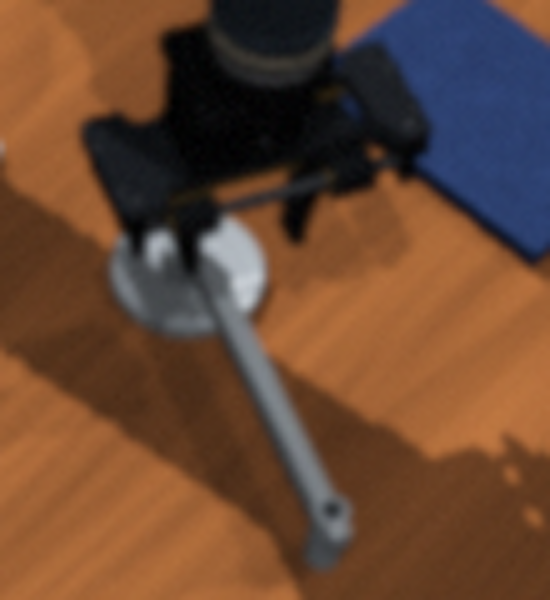

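View pics/p7top.png

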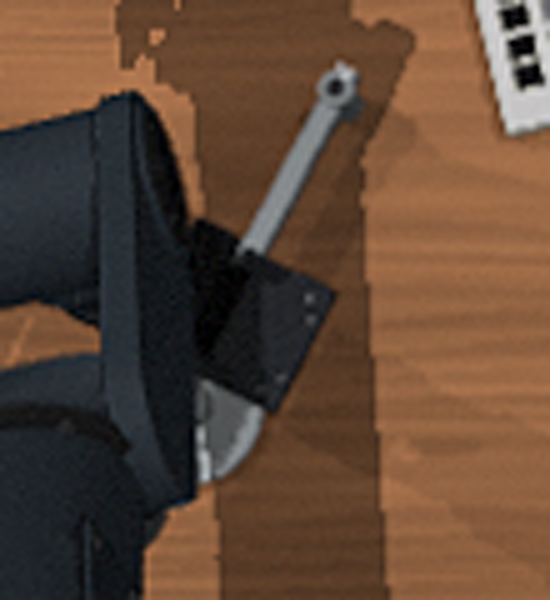

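The fingers straddle the bar just past the plate edge in both views, so I'll descend.

Call:
move_arm(
  moves=[
    {"hand": 60, "x": 0.03, "y": 0.03, "z": 0.5, "wx": 0, "wy": 0, "wz": 0},
    {"hand": 60, "x": 0, "y": 0, "z": 0.8, "wx": 0, "wy": 0, "wz": 0},
    {"hand": 60, "x": 0, "y": 0, "z": 0.8, "wx": 0, "wy": 0, "wz": 0},
    {"hand": 60, "x": 0, "y": 0, "z": 0.8, "wx": 0, "wy": 0, "wz": 0},
    {"hand": 60, "x": 0, "y": 0, "z": 0.5, "wx": 0, "wy": 0, "wz": 0},
    {"hand": 60, "x": 0, "y": 0, "z": 0.2, "wx": 0, "wy": 0, "wz": 0},
    {"hand": 60, "x": 0, "y": 0, "z": 0, "wx": 0, "wy": 0, "wz": 0},
    {"hand": 60, "x": 0, "y": 0, "z": 0, "wx": 0, "wy": 0, "wz": 0},
    {"hand": 60, "x": 0, "y": 0, "z": 0, "wx": 0, "wy": 0, "wz": 0},
  ],
)

```text
time_s: 19.85
position: [0.5746, 0.2587, 0.0225]
tcp_rot: [[-0.896, 0.444, 0.002], [0.444, 0.896, 0.0], [-0.002, 0.001, -1.0]]
force: [1.3, -0.1, -0.4]
opening: 0.692
```

```bash
python3 g.py .5735 .2586 .0205
```

```text
t 19.85 p [0.5746 0.2587 0.0225] open 60.2 F [ 1.3 -0.1 -0.4] yaw_y 63.66 z [ 2.e-03  5.e-04 -1.e+00]
q [ 14.1  45.8  88.9  -0.   45.2 -49.6]
units [ 0.04 -0.02  0.08]
```

Call:
move_arm(
  moves=[
    {"hand": 40, "x": 0.03, "y": 0, "z": 0.06, "wx": 0, "wy": 0, "wz": 0},
    {"hand": 25, "x": 0, "y": 0, "z": 0, "wx": 0, "wy": 0, "wz": 0},
    {"hand": 18, "x": 0, "y": 0, "z": 0, "wx": 0, "wy": 0, "wz": 0},
    {"hand": 0, "x": 0, "y": 0, "z": 0, "wx": 0, "wy": 0, "wz": 0},
    {"hand": 0, "x": 0, "y": 0, "z": 0, "wx": 0, "wy": 0, "wz": 0},
    {"hand": 0, "x": 0, "y": 0, "z": 0, "wx": 0, "wy": 0, "wz": 0},
    {"hand": 0, "x": 0, "y": 0, "z": 0, "wx": 0, "wy": 0, "wz": 0},
    {"hand": 0, "x": 0, "y": 0, "z": 0, "wx": 0, "wy": 0, "wz": 0},
    {"hand": 0, "x": 0, "y": 0, "z": -0.1, "wx": 0, "wy": 0, "wz": 0},
    {"hand": 0, "x": 0, "y": 0, "z": -0.2, "wx": 0, "wy": 0, "wz": 0},
    {"hand": 0, "x": 0, "y": 0, "z": -0.3, "wx": 0, "wy": 0, "wz": 0},
    {"hand": 0, "x": 0, "y": 0, "z": -0.2, "wx": 0, "wy": 0, "wz": 0},
    {"hand": 0, "x": 0, "y": 0, "z": 0, "wx": 0, "wy": 0, "wz": 0},
    {"hand": 0, "x": 0, "y": 0, "z": 0, "wx": 0, "wy": 0, "wz": 0},
    {"hand": 0, "x": 0, "y": 0, "z": 0, "wx": 0, "wy": 0, "wz": 0},
  ],
)

```text
time_s: 21.35
position: [0.5729, 0.2588, 0.0399]
tcp_rot: [[-0.896, 0.444, -0.0], [0.444, 0.896, -0.0], [0.0, -0.0, -1.0]]
force: [-0.4, 0.0, -4.8]
opening: 0.161
```

```bash
python3 g.py .5735 .2586 .0205;python3 - <<'E'
from m import *
from rig import vision,bot
print(bot.read_state()['moment'])
for n,x,y in(('scene',320,90),('top',190,130)):
    c=vision.capture(n); np.savez(n+'8.npz',**c);cv2.imwrite(f'pics/p8{n}.png',cv2.resize(c['image'][y:y+120,x:x+110,::-1],None,fx=5,fy=5,interpolation=cv2.INTER_CUBIC))
E
```

```text
t 21.35 p [0.5729 0.2588 0.0399] open 14.0 F [-0.4  0.  -4.8] yaw_y 63.65 z [-4.e-04 -1.e-04 -1.e+00]
q [ 14.1  44.2  88.8  -0.   47.1 -49.5]
units [-0.03  0.01  0.78]
[-0.01955976  0.01786494  0.03132823]
```

View pics/p8scene.png

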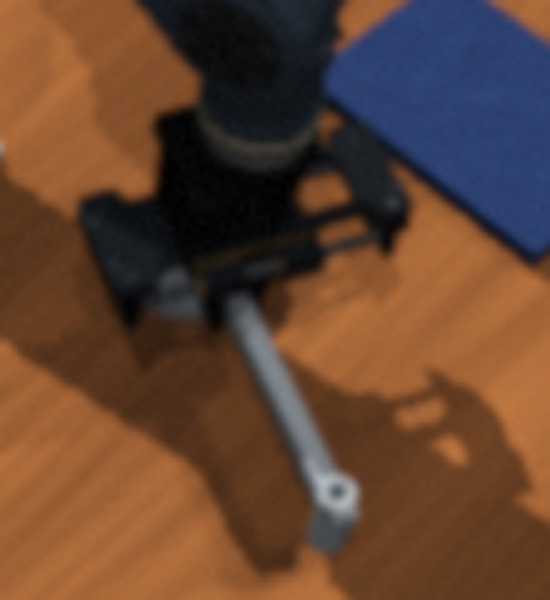

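It is lifted level, the weight is 4.8 N (about 0.49 kg) and the moment is negligible. I'll raise it further, then carry it to the base.

Call:
move_arm(
  moves=[
    {"hand": 0, "x": 0, "y": 0, "z": -0.3, "wx": 0, "wy": 0, "wz": 0},
    {"hand": 0, "x": 0, "y": 0, "z": -0.6, "wx": 0, "wy": 0, "wz": 0},
    {"hand": 0, "x": 0, "y": 0, "z": -0.7, "wx": 0, "wy": 0, "wz": 0},
    {"hand": 0, "x": 0, "y": 0, "z": -0.6, "wx": 0, "wy": 0, "wz": 0},
    {"hand": 0, "x": 0, "y": 0, "z": -0.3, "wx": 0, "wy": 0, "wz": 0},
    {"hand": 0, "x": 0, "y": 0, "z": 0, "wx": 0, "wy": 0, "wz": 0},
    {"hand": 0, "x": -0.12, "y": -0.2, "z": 0, "wx": 0, "wy": 0, "wz": 0},
    {"hand": 0, "x": -0.24, "y": -0.4, "z": 0, "wx": 0, "wy": 0, "wz": 0},
    {"hand": 0, "x": -0.36, "y": -0.6, "z": 0, "wx": 0, "wy": 0, "wz": 0},
    {"hand": 0, "x": -0.48, "y": -0.8, "z": 0, "wx": 0, "wy": 0, "wz": 0},
    {"hand": 0, "x": -0.48, "y": -0.8, "z": 0, "wx": 0, "wy": 0, "wz": 0},
    {"hand": 0, "x": -0.48, "y": -0.8, "z": 0, "wx": 0, "wy": 0, "wz": 0},
    {"hand": 0, "x": -0.48, "y": -0.8, "z": 0, "wx": 0, "wy": 0, "wz": 0},
    {"hand": 0, "x": -0.48, "y": -0.8, "z": 0, "wx": 0, "wy": 0, "wz": 0},
    {"hand": 0, "x": -0.48, "y": -0.8, "z": 0, "wx": 0, "wy": 0, "wz": 0},
    {"hand": 0, "x": -0.48, "y": -0.8, "z": 0, "wx": 0, "wy": 0, "wz": 0},
    {"hand": 0, "x": -0.36, "y": -0.6, "z": 0, "wx": 0, "wy": 0, "wz": 0},
    {"hand": 0, "x": -0.24, "y": -0.4, "z": 0, "wx": 0, "wy": 0, "wz": 0},
    {"hand": 0, "x": -0.12, "y": -0.2, "z": 0, "wx": 0, "wy": 0, "wz": 0},
    {"hand": 0, "x": 0, "y": 0, "z": 0, "wx": 0, "wy": 0, "wz": 0},
  ],
)

```text
time_s: 23.45
position: [0.5919, 0.0257, 0.1024]
tcp_rot: [[-0.896, 0.445, -0.0], [0.445, 0.896, 0.0], [0.0, 0.0, -1.0]]
force: [0.9, 0.6, -4.4]
opening: 0.158
```

```bash
python3 g.py .6008 -.0758 .103
```

```text
t 23.45 p [0.5919 0.0257 0.1024] open 13.8 F [ 0.9  0.6 -4.4] yaw_y 63.59 z [-1.e-04  1.e-04 -1.e+00]
q [ -8.3  36.8  92.7   0.   50.5 -71.9]
units [-2.12 -3.48 -0.02]
```

Call:
move_arm(
  moves=[
    {"hand": 0, "x": -0.12, "y": -0.2, "z": 0, "wx": 0, "wy": 0, "wz": 0},
    {"hand": 0, "x": -0.24, "y": -0.4, "z": 0, "wx": 0, "wy": 0, "wz": 0},
    {"hand": 0, "x": -0.36, "y": -0.6, "z": 0, "wx": 0, "wy": 0, "wz": 0},
    {"hand": 0, "x": -0.36, "y": -0.6, "z": 0, "wx": 0, "wy": 0, "wz": 0},
    {"hand": 0, "x": -0.36, "y": -0.6, "z": 0, "wx": 0, "wy": 0, "wz": 0},
    {"hand": 0, "x": -0.3, "y": -0.5, "z": 0, "wx": 0, "wy": 0, "wz": 0},
    {"hand": 0, "x": -0.24, "y": -0.4, "z": 0, "wx": 0, "wy": 0, "wz": 0},
    {"hand": 0, "x": -0.12, "y": -0.2, "z": 0, "wx": 0, "wy": 0, "wz": 0},
    {"hand": 0, "x": 0, "y": 0, "z": 0, "wx": 0, "wy": 0, "wz": 0},
    {"hand": 0, "x": 0, "y": 0, "z": 0, "wx": 0, "wy": 0, "wz": 0},
    {"hand": 0, "x": 0, "y": 0, "z": 0, "wx": 0, "wy": 0, "wz": 0},
    {"hand": 0, "x": 0, "y": 0, "z": 0, "wx": 0, "wy": 0, "wz": 0},
  ],
)

```text
time_s: 24.65
position: [0.5999, -0.0746, 0.1025]
tcp_rot: [[-0.897, 0.443, -0.0], [0.443, 0.897, 0.0], [0.0, 0.0, -1.0]]
force: [0.4, 0.5, -5.0]
opening: 0.155
```

```bash
python3 g.py .6008 -.0758 .103;python3 - <<'E'
from m import *
from rig import vision,bot
for n,x,y in(('scene',220,140),('top',270,110)):
    c=vision.capture(n); np.savez(n+'9.npz',**c);cv2.imwrite(f'pics/p9{n}.png',cv2.resize(c['image'][y:y+120,x:x+130,::-1],None,fx=5,fy=5,interpolation=cv2.INTER_CUBIC))
E
```

```text
t 24.65 p [ 0.5999 -0.0746  0.1025] open 13.5 F [ 0.4  0.5 -5. ] yaw_y 63.71 z [-3.e-04  2.e-04 -1.e+00]
q [-17.7  37.5  90.9   0.   51.7 -81.4]
units [-0.05 -0.03 -0.02]
```

View pics/p9scene.png

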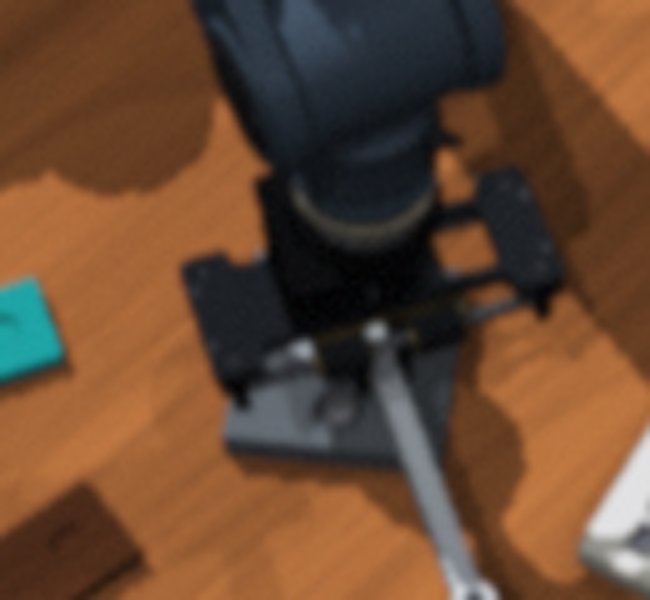

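View pics/p9top.png

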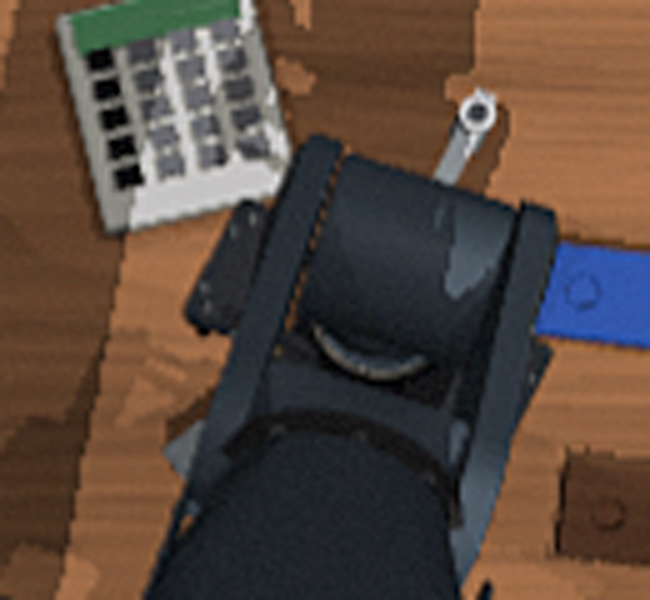

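```bash
python3 - <<'E'
from m import *
t=load('top9');s=load('scene9')
u=(270+478.5/5-.5,110+113.5/5-.5)
for z in(.124,.134,.144): print(onz(t,[u],z)[0].round(4))
cv2.imwrite('pics/q.png',cv2.resize(s['image'][230:280,290:340,::-1],None,fx=10,fy=10,interpolation=cv2.INTER_CUBIC))
print(proj(s,[.7452,-.1477,.134])-[290,230], proj(t,[.7452,-.1477,.134]),u)
E
```

```text
[ 0.7479 -0.1476  0.124 ]
[ 0.7451 -0.1462  0.134 ]
[ 0.7422 -0.1448  0.144 ]
[[23.77280285 31.28710673]] [[365.71692715 132.16118179]] (365.2, 132.2)
```

View pics/q.png

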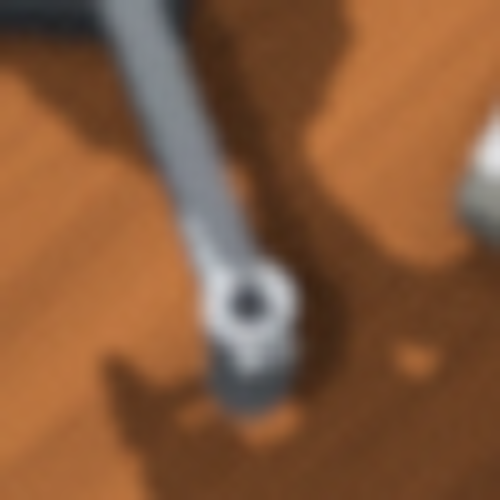

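```bash
python3 - <<'E'
from m import *
t=load('top9');s=load('scene9');t8=load('top8');s8=load('scene8')
print('stud',tri([t,s],[(365.2,132.2),(290+24.4,230+29.6)]).round(4))
t0=load('top0');s0=load('scene0')
print('stud0',tri([t0,s0],[(200+286.5/5-.5,130+88.5/5-.5),(330+339.5/6-.5,120+432.5/6-.5)]).round(4))
E
```

```text
stud [ 0.7441 -0.1451  0.1386]
stud0 [0.717  0.1864 0.0554]
```

The stud triangulates to within 2 mm in height of its level position, and the plate is about 3 mm off centre. I'll make a small correction and settle.

Call:
move_arm(
  moves=[
    {"hand": 0, "x": -0.05, "y": -0.06, "z": 0, "wx": 0, "wy": 0, "wz": 0},
    {"hand": 0, "x": 0, "y": 0, "z": 0, "wx": 0, "wy": 0, "wz": 0},
    {"hand": 0, "x": 0, "y": 0, "z": 0, "wx": 0, "wy": 0, "wz": 0},
    {"hand": 0, "x": 0, "y": 0, "z": 0, "wx": 0, "wy": 0, "wz": 0},
    {"hand": 0, "x": 0, "y": 0, "z": 0, "wx": 0, "wy": 0, "wz": 0},
    {"hand": 0, "x": 0, "y": 0, "z": 0, "wx": 0, "wy": 0, "wz": 0},
    {"hand": 0, "x": 0, "y": 0, "z": 0, "wx": 0, "wy": 0, "wz": 0},
    {"hand": 0, "x": 0, "y": 0, "z": 0, "wx": 0, "wy": 0, "wz": 0},
  ],
)

```text
time_s: 25.55
position: [0.6005, -0.0773, 0.1025]
tcp_rot: [[-0.896, 0.444, -0.0], [0.444, 0.896, -0.0], [0.0, -0.0, -1.0]]
force: [0.9, 0.8, -4.3]
opening: 0.16
```

```bash
python3 g.py .6008 -.0758 .103; python3 - <<'E'
from rig import order,bot
import numpy as np
print(np.abs(bot.read_state()['qvel']).max()); print(order.hand_in())
E
```

```text
t 25.55 p [ 0.6005 -0.0773  0.1025] open 13.9 F [ 0.9  0.8 -4.3] yaw_y 63.65 z [-1.e-04 -0.e+00 -1.e+00]
q [-17.9  37.6  90.7  -0.   51.7 -81.5]
units [ 0.02  0.06 -0.02]
0.08999875714716846
the job is handed in; nothing more can be done
None
```

I put both tray balls into the empty wells. I then gripped the swivel arm across its bar at the balance point and handed the job in at about 25.6 s, still holding it over the base. `order.hand_in()` reports no verdict, so these are my own checks.

- **Balls:** the picture taken after the second ball was released shows one ball in each of the three wells. Once the swivel was overhead it hid most of them, so I did not check them again.
- **Swivel grip:** the jaws stopped at about 14 mm on the bar. The wrist force was 4.3–5 N, about 0.5 kg, and the moment was near zero just after the lift.
- **Level and height:** the far stud triangulated to within about 2 mm of its level height, so tilt is about 0.01 rad. The plate's underside is about 60 mm above the base's top.
- **Centring:** my last measurement put the plate about 3 mm off centre. I then moved it about 2 mm to correct that, but took no picture afterwards.
- **Disagreement:** the two cameras differed by 1–4 mm on positions, so I mostly used the top view or a mean of the two.
- **Bystanders:** my planned paths stayed clear of the calculator, pen cup, notebook and eraser. I did not measure their positions again at the end.

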